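# Open the stir-bar case past its detent and tip it out

### The job

Swing the clear lid of the blue sample case all the way back past its detent so that it stays open, then lift the case and tip all four white stir bars out of it into the steel tray. Set the empty case back upright, fully down in its grey base, with the lid still open, and leave the other things on the bench where they stand.

Things in the scene. Friction and masses are not known exactly. Their poses are not given: they have to be found in the camera images.
- case_centre (a point): Loose blue plastic case (about 0.4 kg with its lid), 54 mm wide (y), 50 mm high to its rim; plinth 60 mm long (x -30 to 30 mm), upright back and side walls, front wall sloping out as a chute. Point: middle of the plinth, 25 mm above the underside. x points from the chute to the hinge, z up. Grip it across its 54 mm width, between plinth and rim.
- chute_lip (a point): Middle of the front rim of the case, over which it pours: 66 mm to the -x side of case_centre and 25 mm above it. The sloping front wall runs from here down to the front of the inner floor (36 mm back, 39 mm down). Walls 3 mm thick, inner floor 11 mm above the underside. Axes as the case's.
- case_lid (a joint): Lid of the case: 0 = shut, grows as it swings up and back, 1.57 = straight up, 2.7 = fully back on its stop. It falls shut by its weight below 1.57. A ball detent in the hinge resists from 1.9 to 2.25 rad (about 0.5 N at the roller); pushed beyond, the lid snaps to 2.5 to 2.7 and is held there, even when the case is tipped. A lid left resting at about 1.9 is not past the detent.
- lid_hinge (a point): Middle of the lid's hinge line (along the case's y) at the back rim of the case: 33 mm to the +x side of case_centre and 25 mm above it. Fixed to the case, axes as the case's.
- lid_tab (a point): Grip of the lid: orange roller, 9 mm in diameter, 26 mm long along the case's y, free to turn on its axle at the end of an 18 mm wide, 4 mm thick tab in front of the clear lid. Point: its centre, 120 mm from the hinge line; lid shut: 3 mm above the case's rim. The lid plate (4 mm thick, 54 mm wide) ends 98 mm from the hinge line. Turns with the lid; axes as the case's when shut.
- base: Grey parking base of the case, fixed: 83 x 78 mm (x, y), 12 mm high. Its recess, 67 x 61 mm, floor 4 mm above the bench, takes the plinth of the case with about 3.5 mm of play on each side. Origin: centre of its underside, on the bench. When the case is home its axes match the base's and case_centre is 29 mm above this origin.
- tray: Steel tray, open at the top, fixed to the bench: 140 mm x 180 mm (x, y), 32 mm high, walls and floor 4 mm thick. Origin at the centre of its underside, on the bench. Mind the room: behind the work a shelf at z 0.44 to 0.48 reaches forward to x 0.575 (y below 0.08) on a post near (0.61, 0.03), a gas tap juts out at (0.60, -0.27, 0.28), and a shelf hangs to the left beyond y 0.39 at z 0.43.
- beaker: Glass beaker, 54 mm across, 67 mm high; a bystander, leave it alone. Origin at the centre of its underside.
- vial_red: Glass vial with a red cap, 27 mm across, 56 mm high; a bystander, leave it alone. Origin at the centre of its underside.
- vial_green: Glass vial with a green cap, 27 mm across, 56 mm high; a bystander, leave it alone. Origin at the centre of its underside.
- bar0_centre (a point): White stir bar, a rod with round ends, 10 mm in diameter, 32 mm long (along its own y), 12 g; this point is its centre. Starts loose on the floor of the case, lying across it.
- bar1_centre (a point): White stir bar, a rod with round ends, 10 mm in diameter, 32 mm long (along its own y), 12 g; this point is its centre. Starts loose on the floor of the case, lying across it.
- bar2_centre (a point): White stir bar, a rod with round ends, 10 mm in diameter, 32 mm long (along its own y), 12 g; this point is its centre. Starts loose on the floor of the case, lying across it.
- bar3_centre (a point): White stir bar, a rod with round ends, 10 mm in diameter, 32 mm long (along its own y), 12 g; this point is its centre. Starts loose on the floor of the case, lying across it.

How it is judged:
On the way, in this order (a step that is already met when the one before it is completed fails the run):
1. the lid is fully back past its detent while the case stands in its base (value of joint case_lid above 2.4 rad and horizontal distance between case_centre and base below 0.008 m and angle between case_centre's own z axis and vertical below 0.07 rad), for 0.2 s.
2. the case, lid fully back, is tipped well over with its centre above or close to the tray (value of joint case_lid above 2.4 rad and angle between case_centre's own z axis and vertical above 0.9 rad and horizontal distance between case_centre and tray below 0.17 m), for 0.1 s.
3. all four stir bars are in the tray (x of bar0_centre in the frame of tray between -0.066 and 0.066 m and y of bar0_centre in the frame of tray between -0.086 and 0.086 m and z of bar0_centre in the frame of tray between 0 and 0.032 m and x of bar1_centre in the frame of tray between -0.066 and 0.066 m and y of bar1_centre in the frame of tray between -0.086 and 0.086 m and z of bar1_centre in the frame of tray between 0 and 0.032 m and x of bar2_centre in the frame of tray between -0.066 and 0.066 m and y of bar2_centre in the frame of tray between -0.086 and 0.086 m and z of bar2_centre in the frame of tray between 0 and 0.032 m and x of bar3_centre in the frame of tray between -0.066 and 0.066 m and y of bar3_centre in the frame of tray between -0.086 and 0.086 m and z of bar3_centre in the frame of tray between 0 and 0.032 m), for 0.2 s.
At the end, for the whole second after the job is handed in: All four stir bars lie at rest inside the steel tray (centres within its walls and below its rim); the case stands released and at rest upright (within 4 degrees) in its base, fully down (within 3 mm), centred within 8 mm and in line with it, with the lid still fully back (beyond 2.4 rad) (all of step 1 and all of step 3 and z of case_centre in the frame of base between 0.026 and 0.032 m and angle between the x axis of case_centre and the x axis of base, either way round below 0.12 rad and linear speed of each of case, bar0, bar1, bar2, bar3 below 0.02 m/s); the robot touches nothing.
It fails at once if the case is tipped (beyond 23 degrees) with its lid not fully back (angle between case_centre's own z axis and vertical above 0.4 rad and value of joint case_lid below 2.2 rad).
It fails at once if a stir bar is dropped on the bench (height (world z) of bar0_centre below 0.008 m or height (world z) of bar1_centre below 0.008 m or height (world z) of bar2_centre below 0.008 m or height (world z) of bar3_centre below 0.008 m).
It fails at once if the beaker or a vial is pushed away by more than 30 mm or knocked over (distance of any of beaker, vial_red, vial_green from where it was at the start of the episode above 0.03 m or angle between any of beaker, vial_red, vial_green's own z axis and vertical above 0.6 rad).
It also fails if it takes over 72 s, if anything falls off the work surface, if the arm or the gripper's body presses on something with over 40 N, if the wrist force passes 120 N, or if a joint passes its speed limit or range.

### The arm

A 6-joint arm with a two-finger parallel gripper is mounted at the origin on the work surface; the furniture and walls round the work are solid. World frame = base frame: x ahead of the robot, y to its left, z up, the work surface at z = 0. Lengths are in m, angles in rad, forces in N, time in s.
With the tool pointing down it reaches from about 0.35 to 1 m from the base axis. Payload 7.1 kg.
Tool frame: the origin (TCP) lies between the finger pads; the fingertips stand 22 mm ahead of it and the grasp point (between the pads) lies 3 mm ahead of it; z points along the fingers, y is the line along which they close (so a half turn about z gives the same grasp; the last joint's range is limited). The gripper opens to 85 mm and grips with 20 to 120 N. Pads are 22 mm wide; open, the fingers measure 114 mm over their backs; the gripper's body (76 mm by 85 mm) begins 54 mm behind the grasp point. The pads swing forward as they close: fully open they stand 13 mm farther back than shut.
Start: joints at [-1.197, 0.423, 1.63, -0, 1.089, -0.019], TCP at [0.239, -0.577, 0.253] pointing down, gripper open.
Joint ranges: [-3, 3], [-0.9, 2.11], [0.09, 2.58], [-1.31, 4.45], [0.11, 2.69], [-2.54, 2.54]. Speed limits (rad/s): [2.39, 2.39, 3.01, 3.14, 3.14, 3.14].

### API

Orientations are given as a rotation vector (axis times angle).
In Python, from rig import manip gives the robot as it stands. The module is installed in compiled form; this text tells all that it offers. Calls block until the motion is done:
- manip.move_to(position, orientation): joint-space move of the TCP to a pose.
- manip.servo_line(position, orientation=None, rate=0.15): straight line of the TCP; orientation=None keeps the orientation; rate is the mean speed in m/s.
- manip.set_joints(angles): joint-space move.
- manip.command_gripper(opening, f_grip=None): finger opening in m; f_grip is the grip in N (None keeps the last); returns when the fingers have stopped.
- manip.hold(seconds).
- manip.solve_ik(position, orientation): joint angles nearest the present ones, or None.
- manip.camera(name): name is "side" or "top" or "wrist"; returns a dict with "image" (420x560x3 uint8, red, green, blue), "fx", "fy", "cx", "cy" (pixels), "cam_to_world" (4x4, takes a point from camera to world coordinates); the wrist camera has in their place "mount" (4x4, takes a point from camera to tool coordinates, whose origin is the TCP and whose axes are the flange's). Camera axes: x right, y down, z forward; pixel columns grow to the right and rows downward; lengths in m; the calibration is good to about 2 mm. A picture is of the moment at which its call begins: read the wrist's pose just before it. There is no depth.
A pose or a line that the arm cannot do raises manip.IKError and nothing moves.
- manip.sign_off(): hands the job in; it is judged then, once.
Readings, each from a call of its own:
- manip.get_time(): time.
- manip.get_joint_positions(): joint angles.
- manip.get_joint_vel(): joint speeds.
- manip.get_tau(): joint torques, N m.
- manip.get_position(): TCP position.
- manip.get_ee_rot(): TCP orientation.
- manip.get_contact_force(): force on the tool from outside, world axes, zero at the start.
- manip.get_torque(): the same for the moment, N m.
- manip.get_width(): finger opening in m.
- manip.get_grip_force(): force on a finger pad.
Only numpy, scipy, OpenCV 4.12 (cv2) and the standard library are available. Lean on these libraries where they do the work, as an engineer would, in place of code of your own. Each camera call takes 0.05 s, during which the arm holds its last target. There are 200 camera calls.

## Working session

There is one attempt and no reset: what is moved stays moved. The work goes in short steps, each a Python script; the robot and the scene stay as the last script left them, time stands still between calls to the robot, and variables do not carry over. Pictures are saved under pics/ and viewed, at most 12 in all, crops included, and the job is handed in when it is done.

```bash
mkdir -p pics; cat > h.py <<'E'
from rig import manip
import numpy as np, cv2
from scipy.spatial.transform import Rotation as R
def shot(name,fn):
    T=np.eye(4)
    if name=="wrist":
        T[:3,:3]=R.from_rotvec(manip.get_ee_rot()).as_matrix(); T[:3,3]=manip.get_position()
    c=manip.camera(name)
    c['T']=T@np.array(c['mount']) if name=="wrist" else np.array(c['cam_to_world'])
    cv2.imwrite(fn,c['image'][:,:,::-1]); return c
def ray(c,u,v):
    d=c['T'][:3,:3]@np.array([(u-c['cx'])/c['fx'],(v-c['cy'])/c['fy'],1]); return c['T'][:3,3],d
def onz(c,u,v,z):
    o,d=ray(c,u,v); return o+d*(z-o[2])/d[2]
def tri(c1,p1,c2,p2):
    o,d=ray(c1,*p1);q,e=ray(c2,*p2)
    s=np.linalg.lstsq(np.c_[d,-e],q-o,rcond=None)[0]
    a=o+d*s[0];b=q+e*s[1]; return (a+b)/2,np.linalg.norm(a-b)
def proj(c,P):
    p=np.linalg.inv(c['T'])@np.append(P,1); return p[0]/p[2]*c['fx']+c['cx'],p[1]/p[2]*c['fy']+c['cy']
E
python3 - <<'E'
from h import *
import pickle
for n in("top","side"):
    c=shot(n,f"pics/{n}0.png"); pickle.dump(c,open(n+".pkl","wb")); print(n,c['fx'],c['cx'],c['cy'],c['T'].round(3).tolist())
print(manip.get_time(),manip.get_ee_rot(),manip.get_joint_positions())
E
```

```text
top 429.5116929963045 280.0340092511455 208.44929225210305 [[0.004, -0.984, 0.178, 0.311], [-1.0, -0.0, 0.022, -0.103], [-0.022, -0.178, -0.984, 1.201], [0.0, 0.0, 0.0, 1.0]]
side 454.3319053447093 275.4908500891386 213.71066042696964 [[0.813, -0.271, 0.516, -0.125], [-0.582, -0.352, 0.733, -0.994], [-0.017, -0.896, -0.444, 0.613], [0.0, 0.0, 0.0, 1.0]]
0.1 [-3.07989965e+00 -6.12730860e-01  3.52697498e-04] [-1.19702743e+00  4.23750905e-01  1.63060905e+00  1.62373780e-05
  1.08858592e+00 -1.90006466e-02]
```

View pics/top0.png

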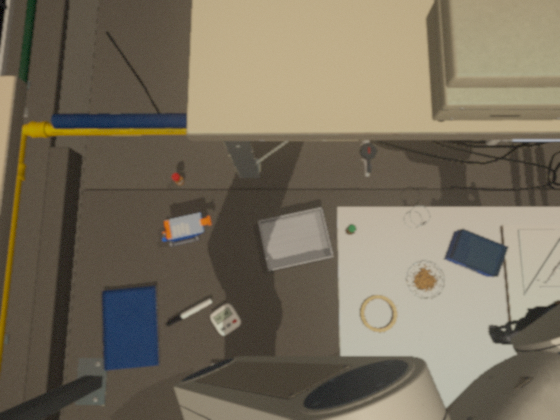

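View pics/side0.png

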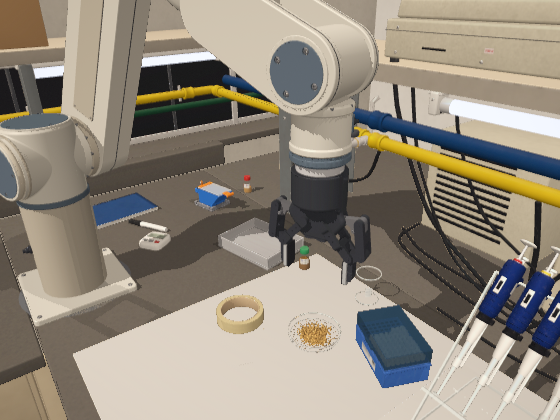

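The top view shows the blue case near (185,228), with orange at both ends: (168,228) and (207,221). The tray is near (295,240), the red vial at (177,178), the green vial at (351,229) and the beaker at (417,216). Next I'll look from close by.

```bash
python3 - <<'E'
from h import *
import pickle
c=pickle.load(open("top.pkl","rb")); s=pickle.load(open("side.pkl","rb"))
for n,u,v,z in [("case",185,228,.05),("orL",168,228,.05),("orR",207,221,.057),("red",177,176,.056),("green",351,228,.056),("beaker",417,210,.067)]: print(n,onz(c,u,v,z).round(3))
print("tray rim",[onz(c,u,v,.032).round(3)[:2].tolist() for u,v in((258,219),(323,208),(333,257),(268,270))])
C=onz(c,185,228,.05)
ok=None
for dx,h in((-.08,.3),(-.1,.33),(0,.3)):
    p=C+[dx,0,0]; p[2]=h
    for yaw in (0,):
        rv=R.from_euler('xyz',[np.pi,0,0]).as_rotvec()
        q=manip.solve_ik(p,rv); print(p,q)
        if q is not None and ok is None: ok=(p,rv)
manip.move_to(*ok)
w=shot("wrist","pics/w0.png"); pickle.dump(w,open("w0.pkl","wb")); print(w['T'].round(3), manip.get_time())
print(manip.get_joint_positions())
shot("top","pics/top1.png")
E
```

```text
case [0.466 0.18  0.05 ]
orL [0.466 0.227 0.05 ]
orR [0.484 0.12  0.057]
red [0.61  0.208 0.056]
green [ 0.465 -0.268  0.056]
beaker [ 0.512 -0.443  0.067]
tray rim [[0.493, -0.016], [0.524, -0.196], [0.39, -0.221], [0.354, -0.045]]
[0.38566295 0.18045072 0.3       ] [ 4.09685791e-01  5.94179870e-02  1.99861910e+00 -4.44089210e-16
  1.08355556e+00  1.98048212e+00]
[0.36566295 0.18045072 0.33      ] [ 4.29237767e-01 -8.64722610e-03  1.99456631e+00 -4.44089210e-16
  1.15567357e+00  2.00003409e+00]
[0.46566295 0.18045072 0.3       ] [ 3.45865449e-01  1.80458326e-01  1.85695619e+00 -4.44089210e-16
  1.10417814e+00  1.91666178e+00]
[[-0.    -0.964 -0.265  0.454]
 [-1.     0.    -0.     0.18 ]
 [ 0.     0.265 -0.964  0.42 ]
 [ 0.     0.     0.     1.   ]] 2.875
[ 4.08687578e-01  5.96934432e-02  1.99841016e+00 -7.51905717e-05
  1.08352093e+00  1.98029569e+00]
```

View pics/w0.png

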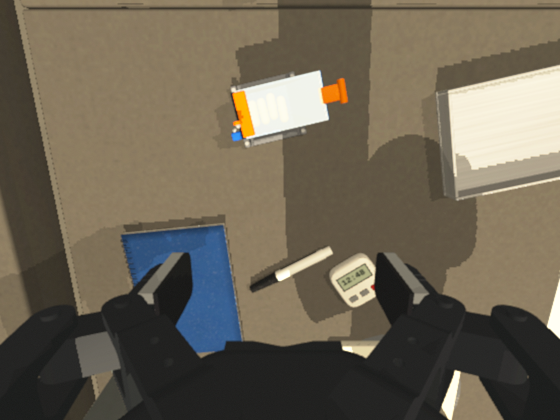

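The wrist view shows the orange roller at (343,91), the orange hinge strip at about (243,115), the lid plate between them, and the base edges sticking out at both sides. The chute points to the right, towards the tray.

```bash
cat >> h.py <<'E'
def orange(c):
    hsv=cv2.cvtColor(c['image'],cv2.COLOR_RGB2HSV)
    m=cv2.inRange(hsv,(5,170,120),(22,255,255))
    n,l,s,ct=cv2.connectedComponentsWithStats(m)
    return [(s[i,4],ct[i].round(1).tolist(),cv2.minAreaRect(np.argwhere(l==i)[:,::-1].astype(np.float32))) for i in range(1,n) if s[i,4]>25]
E
python3 - <<'E'
from h import *
import pickle
w=pickle.load(open("w0.pkl","rb")); c=pickle.load(open("top.pkl","rb"))
for cc in(w,c):
  for a,ct,r in orange(cc):
    print(a,ct,onz(cc,*ct,.057).round(4)); print([onz(cc,*p,.057).round(4)[:2].tolist() for p in cv2.boxPoints(r)])
# lid+hinge footprint
hsv=cv2.cvtColor(w['image'],cv2.COLOR_RGB2HSV)
m=cv2.inRange(hsv,(0,0,165),(180,60,255)); n,l,s,ct=cv2.connectedComponentsWithStats(m); i=l[90,305]; print(s[i])
r=cv2.minAreaRect(np.argwhere(l==i)[:,::-1].astype(np.float32)); print("lid",[onz(w,*p,.059).round(4)[:2].tolist() for p in cv2.boxPoints(r)])
print("base",[onz(w,*p,.012).round(4)[:2].tolist() for p in((233,90),(293,75),(247,146),(304,131))])
t=c['image']
im=cv2.cvtColor(w['image'][50:170,200:370],cv2.COLOR_RGB2BGR); cv2.imwrite("pics/w0c.png",cv2.resize(im,None,fx=4,fy=4,interpolation=cv2.INTER_CUBIC))
E
```

```text
479 [335.1, 92.1] [0.4845 0.1219 0.057 ]
[[0.4955, 0.1393], [0.4996, 0.1128], [0.474, 0.1069], [0.4697, 0.1339]]
575 [242.6, 113.9] [0.4612 0.2259 0.057 ]
[[0.4819, 0.2441], [0.4865, 0.2242], [0.4382, 0.2131], [0.4332, 0.2337]]
56 [158.5, 133.9] [0.7314 0.2653 0.057 ]
[[0.7314, 0.3433], [0.7367, 0.1906], [0.731, 0.1902], [0.7256, 0.3427]]
42 [20.6, 148.4] [0.6901 0.6539 0.057 ]
[[0.6564, 0.6567], [0.7326, 0.6576], [0.7314, 0.6464], [0.6552, 0.6456]]
51 [12.2, 217.2] [0.4939 0.655  0.057 ]
[[0.4398, 0.6569], [0.5503, 0.6565], [0.5498, 0.6523], [0.4393, 0.6527]]
71 [206.0, 220.5] [0.4852 0.1226 0.057 ]
[[0.4975, 0.1366], [0.4976, 0.1121], [0.4757, 0.1114], [0.4757, 0.1358]]
74 [166.7, 229.0] [0.4619 0.2283 0.057 ]
[[0.4829, 0.2415], [0.4854, 0.2277], [0.4409, 0.2174], [0.4384, 0.2311]]
[ 231   70   98   70 3890]
lid [[0.4892, 0.2384], [0.5093, 0.1405], [0.4539, 0.1256], [0.4321, 0.2276]]
base [[0.4908, 0.2426], [0.5082, 0.1676], [0.4218, 0.2272], [0.4409, 0.1528]]
```

View pics/w0c.png

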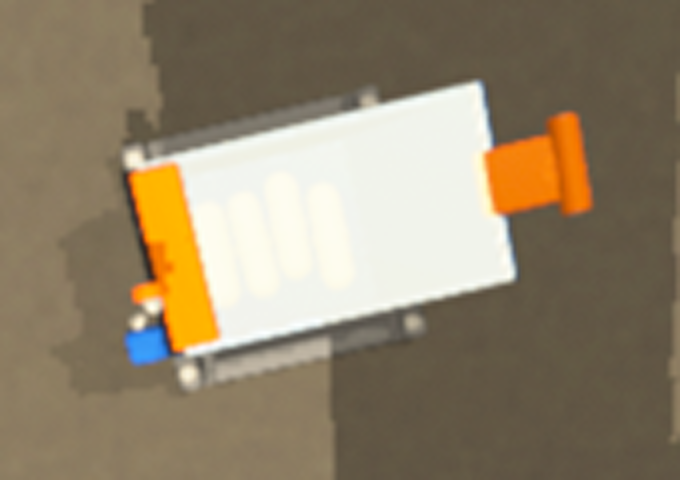

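```bash
cat >> h.py <<'E'
yaw=np.deg2rad(102.7); C0=np.array([.465,.198,.029])
def frame(yaw,tip=0):  # case axes; tip>0 lowers the chute
    return (R.from_euler('z',yaw)*R.from_euler('y',-tip)).as_matrix()
def tool(yaw,tip,s):
    F=frame(yaw,tip); y=s*F[:,1]; z=-F[:,2]; return R.from_matrix(np.c_[np.cross(y,z),y,z]).as_rotvec()
def arc(th,s,d=.010,tilt=0.,C=C0,yaw=yaw):
    F=frame(yaw); r=C+F@[.033,0,.025]+F@(.12*np.array([-np.cos(th),0,np.sin(th)]))
    if th<.01: r[2]=.057
    rv=tool(yaw,tilt,s); return r-R.from_rotvec(rv).apply([0,0,d]),rv
E
python3 - <<'E'
from h import *
np.set_printoptions(precision=2,suppress=True)
for s in(1,-1):
  for th,t in((0,0),(.8,0),(1.57,0),(2,0),(2.6,0),(2.6,.4)): print(s,th,t,manip.solve_ik(*arc(th,s,tilt=t)))
  print("grasp",manip.solve_ik(C0+[0,0,.007],tool(yaw,0,s)))
T=np.array([.44,-.12,0])
for y in (yaw,np.deg2rad(60),np.deg2rad(20),0):
  for s in(1,-1):
    for tip in(.8,1.2,1.45):
      F=frame(y,tip); lip=T-frame(y)[:,0]*-.03+[0,0,.06]; C=lip-F@[-.066,0,.025]
      print(round(y,2),s,tip,C,manip.solve_ik(C+F@[0,0,.007],tool(y,tip,s)))
E
```

```text
1 0 0 None
1 0.8 0 None
1 1.57 0 None
1 2 0 None
1 2.6 0 None
1 2.6 0.4 None
grasp None
-1 0 0 [ 0.21  0.55  2.01 -0.    0.59 -0.02]
-1 0.8 0 [ 0.28  0.4   1.98 -0.    0.77  0.06]
-1 1.57 0 [ 0.44  0.36  1.93 -0.    0.85  0.22]
-1 2 0 [ 0.54  0.39  1.9  -0.    0.84  0.31]
-1 2.6 0 [ 0.63  0.49  1.88 -0.    0.76  0.41]
-1 2.6 0.4 [ 0.42  0.49  1.97  0.64  0.7  -0.3 ]
grasp [ 0.38  0.62  1.99 -0.    0.53  0.16]
1.79 1 0.8 [ 0.42 -0.03  0.09] [-0.48  0.68  1.96  0.64  1.17  1.98]
1.79 1 1.2 [ 0.42 -0.04  0.11] [-0.58  0.85  1.83  0.7   1.55  1.89]
1.79 1 1.45 [ 0.43 -0.06  0.12] [-0.62  0.97  1.75  0.74  1.77  1.85]
1.79 -1 0.8 [ 0.42 -0.03  0.09] [-0.48  0.68  1.96  0.64  1.17 -1.16]
1.79 -1 1.2 [ 0.42 -0.04  0.11] [-0.58  0.85  1.83  0.7   1.55 -1.26]
1.79 -1 1.45 [ 0.43 -0.06  0.12] [-0.62  0.97  1.75  0.74  1.77 -1.29]
1.05 1 0.8 [ 0.49 -0.04  0.09] [-0.54  0.63  2.13  1.21  0.87  2.08]
1.05 1 1.2 [ 0.48 -0.05  0.11] [-0.71  0.8   2.1   1.29  1.26  1.83]
1.05 1 1.45 [ 0.47 -0.07  0.12] [-0.78  0.93  2.05  1.3   1.49  1.73]
1.05 -1 0.8 [ 0.49 -0.04  0.09] [-0.54  0.63  2.13  1.21  0.
[... 270 characters left out ...]
 2.15  1.21  1.55]
0.35 1 1.45 [ 0.5  -0.1   0.12] [-0.74  1.    2.34  2.07  1.54  1.4 ]
0.35 -1 0.8 [ 0.53 -0.09  0.09] [-0.47  0.6   2.28  2.07  0.64 -1.24]
0.35 -1 1.2 [ 0.51 -0.09  0.11] [-0.65  0.81  2.35  2.15  1.21 -1.59]
0.35 -1 1.45 [ 0.5  -0.1   0.12] [-0.74  1.    2.34  2.07  1.54 -1.74]
0 1 0.8 [ 0.53 -0.12  0.09] [-0.38  0.59  2.32  2.64  0.59  1.72]
0 1 1.2 [ 0.52 -0.12  0.11] [-0.49  0.85  2.43  2.67  1.32  1.5 ]
0 1 1.45 [ 0.5  -0.12  0.12] [-0.55  1.07  2.43  2.59  1.76  1.38]
0 -1 0.8 [ 0.53 -0.12  0.09] [-0.38  0.59  2.32  2.64  0.59 -1.42]
0 -1 1.2 [ 0.52 -0.12  0.11] [-0.49  0.85  2.43  2.67  1.32 -1.64]
0 -1 1.45 [ 0.5  -0.12  0.12] [-0.55  1.07  2.43  2.59  1.76 -1.76]
```

```bash
python3 - <<'E'
from h import *
s=-1
manip.command_gripper(.055,f_grip=25)
p,rv=arc(0,s); manip.move_to(p+[0,0,.08],rv)
w=shot("wrist","pics/w1.png")
for a,ct,r in orange(w): print(a,ct,onz(w,*ct,.057).round(4),[onz(w,*q,.057).round(4)[:2].tolist() for q in cv2.boxPoints(r)])
manip.servo_line(p,rv,rate=.08); print(manip.get_contact_force())
manip.command_gripper(.015); print("w",manip.get_width(),manip.get_grip_force(),manip.get_contact_force())
for th in np.arange(.15,1.61,.15):
    manip.servo_line(*arc(th,s),rate=.1)
    print(round(th,2),manip.get_contact_force().round(1),round(manip.get_width(),4))
print(manip.get_time()); shot("side","pics/s1.png")
E
```

```text
2121 [283.8, 39.8] [0.46  0.226 0.057] [[0.4331, 0.2356], [0.481, 0.2464], [0.4868, 0.2244], [0.4374, 0.2133]]
642 [459.0, 116.4] [0.5827 0.207  0.057 ] [[0.5736, 0.194], [0.5669, 0.212], [0.5911, 0.2175], [0.5984, 0.1996]]
1047 [284.5, 204.9] [0.4839 0.1227 0.057 ] [[0.4688, 0.1341], [0.4926, 0.1395], [0.4989, 0.1137], [0.4742, 0.1082]]
[-0.38051598 -0.23962808  0.58057001]
w 0.024547426315253182 24.478501975536346 [ 0.04624532 -0.91677124  1.71938558]
0.15 [ 1.  -1.1  0.1] 0.0252
0.3 [ 2.3 -2.7  0.4] 0.0248
0.45 [ 0.  -3.   1.7] 0.025
0.6 [ 0.6 -2.5  1. ] 0.0248
0.75 [ 0.2 -2.   1.7] 0.0252
0.9 [-0.1 -2.1  1.6] 0.0247
1.05 [-0.3 -1.9  2.8] 0.0247
1.2 [ 0.  -2.8  5.7] 0.0247
1.35 [-0.5 -1.6  6.8] 0.0248
1.5 [-0.1 -0.3  8.1] 0.0251
9.9417
```

View pics/s1.png

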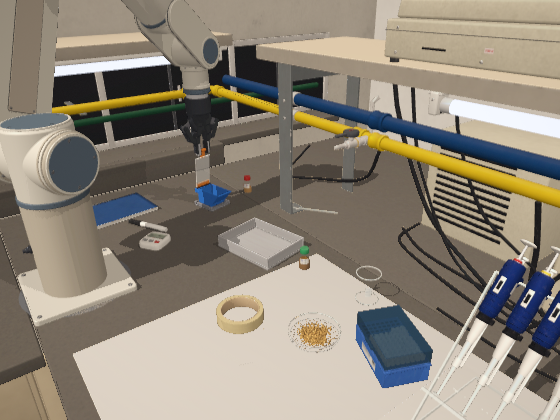

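The lid is upright in the grip at about (203,168) in the side view, and the case is still seated. I'll carry on past the detent.

```bash
python3 - <<'E'
from h import *
s=-1
for th in (1.65,1.8,1.95,2.1,2.25,2.4,2.52,2.6):
    manip.servo_line(*arc(th,s,tilt=.35*np.clip((th-1.5)/1.1,0,1)),rate=.1)
    print(round(th,2),manip.get_contact_force().round(1),round(manip.get_width(),4))
manip.command_gripper(.06); p=manip.get_position(); rv=manip.get_ee_rot()
zt=R.from_rotvec(rv).apply([0,0,1]); manip.servo_line(p-zt*.09,rate=.15)
manip.move_to(C0+[.03,-.06,.25],tool(yaw,0,s))
import pickle
w=shot("wrist","pics/w2.png"); pickle.dump(w,open("w2.pkl","wb")); print(manip.get_time())
hs=shot("side","pics/s2.png"); pickle.dump(hs,open("s2.pkl","wb"))
for cc in(w,hs):
  for a,ct,r in orange(cc): print(a,ct,np.round(r[1],1))
F=frame(yaw)
for th in(1.9,2.5,2.6,2.7):
  P=C0+F@[.033,0,.025]+F@(.12*np.array([-np.cos(th),0,np.sin(th)])); print(th,np.round(proj(w,P)),np.round(proj(hs,P)))
E
```

```text
1.65 [-0.1  0.5  7.7] 0.0253
1.8 [-0.1  1.9  7.2] 0.0246
1.95 [-0.3  3.1  6.8] 0.0249
2.1 [0.1 3.6 6.4] 0.0248
2.25 [-0.7  3.6  5.4] 0.0246
2.4 [ 0.5  1.9 -0.5] 0.0249
2.52 [ 0.2 -0.2 -0.8] 0.0248
2.6 [-1.1  0.7  0.2] 0.0248
14.475
46 [269.4, 88.1] [ 1. 41.]
144 [384.2, 137.3] [16.2 17. ]
30 [181.2, 164.1] [8. 4.]
1.9 [259.  13.] [192. 149.]
2.5 [262. -55.] [182. 158.]
2.6 [263. -58.] [181. 161.]
2.7 [263. -59.] [180. 163.]
```

View pics/w2.png

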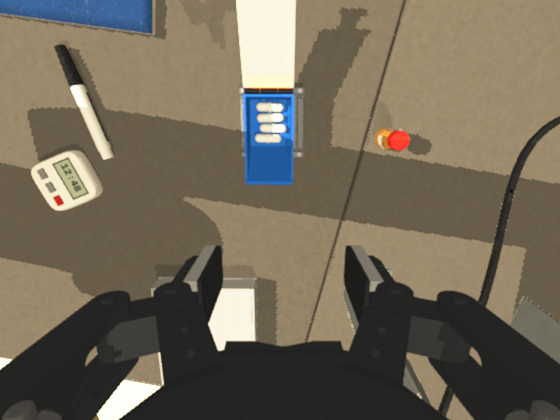

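The lid is fully back: the roller at (181,164) in the side view matches about 2.7 rad. The open case shows four bars at (268,125), with its rim from (245,94) to (294,184). I'll measure its pose, then check where the base sits.

```bash
python3 - <<'E'
from h import *
import pickle
w=pickle.load(open("w2.pkl","rb"))
hsv=cv2.cvtColor(w['image'],cv2.COLOR_RGB2HSV); m=cv2.inRange(hsv,(100,120,60),(125,255,255)); m[:, :225]=0; m[:,320:]=0; m[200:]=0; m[:85]=0
r=cv2.minAreaRect(np.argwhere(m>0)[:,::-1].astype(np.float32)); F=frame(yaw)
P=np.array([onz(w,*p,.054) for p in cv2.boxPoints(r)]); print(((P-C0)@F).round(4))
for p in ((242,95),(299,92),(242,155),(300,156)): print("base",((onz(w,*p,.012)-C0)@F).round(4))
t=cv2.imread("pics/top1.png"); 
im=cv2.cvtColor(w['image'][80:195,220:320],cv2.COLOR_RGB2BGR); cv2.imwrite("pics/w2c.png",cv2.resize(im,None,fx=5,fy=5,interpolation=cv2.INTER_CUBIC))
# tray from top image (bright low-saturation blob)
c=pickle.load(open("top.pkl","rb")); h2=cv2.cvtColor(c['image'],cv2.COLOR_RGB2HSV); m=cv2.inRange(h2,(0,0,125),(180,45,255)); m[:200]=0;m[275:]=0;m[:,:250]=0;m[:,335:]=0
r=cv2.minAreaRect(np.argwhere(m>0)[:,::-1].astype(np.float32)); print("tray",[onz(c,*p,.032).round(3)[:2].tolist() for p in cv2.boxPoints(r)], onz(c,*r[0],.032))
E
```

```text
[[-0.0669  0.03    0.025 ]
 [ 0.0311  0.0267  0.025 ]
 [ 0.0311 -0.0262  0.025 ]
 [-0.0669 -0.0271  0.025 ]]
base [ 0.0323  0.0332 -0.017 ]
base [ 0.0357 -0.0346 -0.017 ]
base [-0.0385  0.0356 -0.017 ]
base [-0.0397 -0.0369 -0.017 ]
tray [[0.489, -0.018], [0.529, -0.193], [0.391, -0.221], [0.352, -0.05]] [ 0.43937323 -0.12077229  0.032     ]
```

View pics/w2c.png

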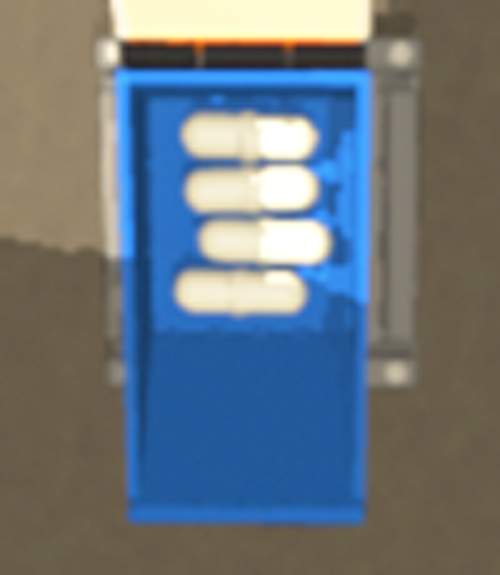

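```bash
cat >> h.py <<'E'
G=np.array([0,0,.012]) # TCP in case frame when gripping
Tc=np.array([.4395,-.121,0])
def cpose(C,tip=0): return C+frame(yaw,tip)@G, tool(yaw,tip,-1)
def lipC(lip,tip): return lip-frame(yaw,tip)@[-.066,0,.025]
E
python3 - <<'E'
from h import *
lip=Tc+frame(yaw)@[.03,0,0]
path=[(t,z) for t,z in zip(np.linspace(0,1.3,14),np.r_[np.linspace(.13,.08,8),[.08]*6])]
for t,z in path: assert manip.solve_ik(*cpose(lipC(lip+[0,0,z],t),t)) is not None
p,rv=cpose(C0); manip.command_gripper(.085)
manip.move_to(p+[0,0,.09],rv); manip.servo_line(p,rv,rate=.08); print(manip.get_contact_force().round(1))
manip.command_gripper(.045,f_grip=70); manip.hold(.2); print(manip.get_width(),manip.get_grip_force(),manip.get_contact_force().round(1))
manip.servo_line(p+[0,0,.11],rv,rate=.1); print(manip.get_contact_force().round(1),manip.get_width())
manip.servo_line(*cpose(lipC(lip+[0,0,.13],0)),rate=.15); print(manip.get_time())
shot("side","pics/s3.png"); w=shot("wrist","pics/w3.png")
E
```

```text
[ 0.5 -0.7  0.8]
0.0531070266614386 74.10419940948486 [-1.6 -0.2  6.3]
[ 0.  -0.2 -5.8] 0.0528446778895003
20.4167
```

View pics/s3.png

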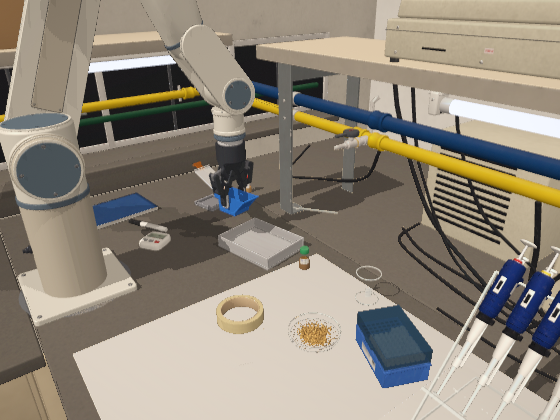

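The case is held at (235,203) in the side view with the lid still back, at the near edge of the tray. Now I'll pour.

```bash
python3 - <<'E'
from h import *
lip=Tc+frame(yaw)@[.03,0,0]
for t,z in list(zip(np.linspace(0,1.3,14),np.r_[np.linspace(.13,.08,8),[.08]*6]))[1:]:
    manip.servo_line(*cpose(lipC(lip+[0,0,z],t),t),rate=.06)
manip.hold(.6); print(manip.get_time(),manip.get_contact_force().round(1),manip.get_width())
shot("side","pics/s4.png");c=shot("top","pics/top4.png")
im=cv2.imread("pics/s4.png")[150:290,150:350]; im2=cv2.imread("pics/top4.png")[180:320,220:420]
cv2.imwrite("pics/p4.png",cv2.resize(np.hstack([im,im2]),None,fx=2,fy=2,interpolation=cv2.INTER_CUBIC))
E
```

```text
24.5 [ 0.1 -0.1 -4.9] 0.053129905435921394
```

View pics/p4.png

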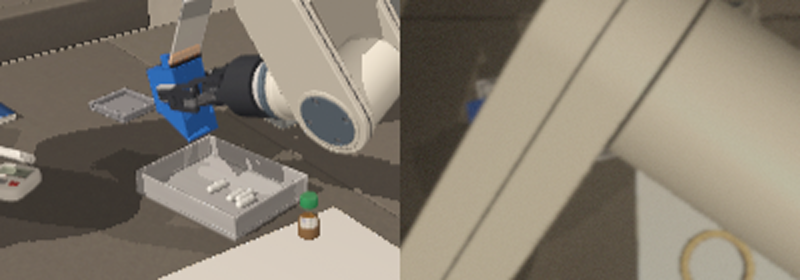

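The tray holds a single bar at (215,186) and a cluster at (240,197) in the crop. I'll tip a little further to be sure, then set the case upright again and look in the tray.

```bash
python3 - <<'E'
from h import *
import pickle
lip=Tc+frame(yaw)@[.03,0,0]
manip.servo_line(*cpose(lipC(lip+[0,0,.1],1.5),1.5),rate=.1); manip.hold(.3); print(manip.get_contact_force().round(1))
for t in np.arange(1.2,-.01,-.2):
    manip.servo_line(*cpose(lipC(lip+[0,0,.13],t),t),rate=.12)
print(manip.get_time(),manip.get_contact_force().round(1))
p,rv=cpose(C0); manip.servo_line(p+[0,0,.11],rv,rate=.15)
s=shot("side","pics/s5.png");c=shot("top","pics/top5.png")
pickle.dump((c,s),open("c5.pkl","wb"))
im=cv2.imread("pics/s5.png")[160:280,170:330]; im2=cv2.imread("pics/top5.png")[175:295,150:350]
cv2.imwrite("pics/p5.png",np.hstack([cv2.resize(i,None,fx=f,fy=f,interpolation=cv2.INTER_CUBIC)[:300] for i,f in((im,2.5),(im2,2.5))])[:, :800])
E
```

```text
[ 1.1 -0.1 -3.6]
27.975 [-0.   0.8 -4.7]
```

View pics/p5.png

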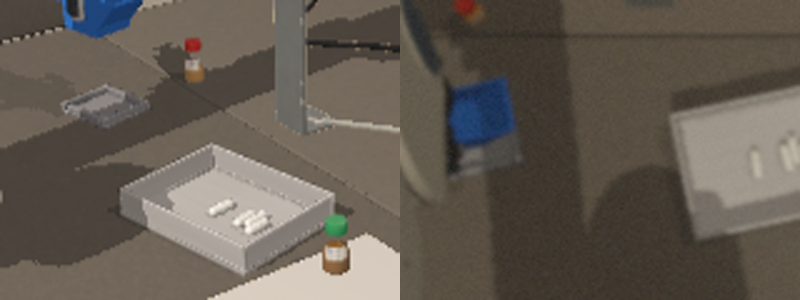

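All four bars show in the tray: one at (222,207) and three at (253,220) in the crop. The base is empty below the case. I'll place the case, with a check of the base centre from this view.

```bash
python3 - <<'E'
from h import *
import pickle
c,s=pickle.load(open("c5.pkl","rb")); F=frame(yaw)
P=np.array([onz(s,170+u/2.5,160+v/2.5,.012) for u,v in((62,104),(108,126),(150,102),(103,85))]); print(((P-C0)@F).round(4),((P.mean(0)-C0)@F).round(4))
p,rv=cpose(C0+F@[-.001,0,0])
manip.servo_line(p+[0,0,.02],rv,rate=.1); f0=manip.get_contact_force(); print(f0.round(1))
for dz in (.014,.010,.008,.006,.004,.003,.002,.001,.0):
    manip.servo_line(p+[0,0,dz],rv,rate=.04); f=manip.get_contact_force(); print(dz,(f-f0).round(1))
    if f[2]-f0[2]>12: break
print(manip.get_time(),manip.get_position()-p)
E
```

```text
[[ 0.0358  0.0372 -0.017 ]
 [-0.0578  0.0423 -0.017 ]
 [-0.0462 -0.0385 -0.017 ]
 [ 0.0409 -0.0357 -0.017 ]] [-0.0068  0.0013 -0.017 ]
[-0.6 -0.5 -4.4]
0.014 [0.4 0.2 0.7]
0.01 [ 0.1  1.1 -0. ]
0.008 [0.8 0.1 0.3]
0.006 [ 0.8  0.6 -0.3]
0.004 [0.1 0.4 0.3]
0.003 [ 1.   0.3 -0.6]
0.002 [-0.1 -0.1 -0.2]
0.001 [1.  0.7 0.2]
0.0 [-1.2 -0.2  9.1]
33.125 [7.81756594e-05 1.74601873e-05 6.35327983e-04]
```

The case touched down at exactly its original height, so it's seated. I'll release it and check.

```bash
python3 - <<'E'
from h import *
p=manip.get_position()
manip.command_gripper(.085); manip.servo_line(p+[0,0,.1],rate=.1)
manip.move_to(C0+[.03,-.06,.25],tool(yaw,0,-1)); manip.hold(.3)
w=shot("wrist","pics/w6.png"); s=shot("side","pics/s6.png")
hsv=cv2.cvtColor(w['image'],cv2.COLOR_RGB2HSV); m=cv2.inRange(hsv,(100,120,60),(125,255,255)); m[:, :225]=0; m[:,320:]=0; m[200:]=0; m[:85]=0
r=cv2.minAreaRect(np.argwhere(m>0)[:,::-1].astype(np.float32))
print(((np.array([onz(w,*q,.054) for q in cv2.boxPoints(r)])-C0)@frame(yaw)).round(4),[(a,b) for a,b,_ in orange(s)],manip.get_time(),manip.get_contact_force().round(1))
im=cv2.cvtColor(w['image'][70:220,200:340],cv2.COLOR_RGB2BGR); im2=cv2.imread("pics/s6.png")[140:290,160:340]
cv2.imwrite("pics/p6.png",cv2.resize(np.hstack([im,im2]),None,fx=2.5,fy=2.5,interpolation=cv2.INTER_CUBIC))
E
```

```text
[[ 0.0303  0.0256  0.025 ]
 [ 0.0303 -0.0272  0.025 ]
 [-0.0676 -0.0283  0.025 ]
 [-0.0677  0.0288  0.025 ]] [(np.int32(27), [181.4, 164.2])] 35.7667 [-0.4 -0.6 -0.1]
```

View pics/p6.png

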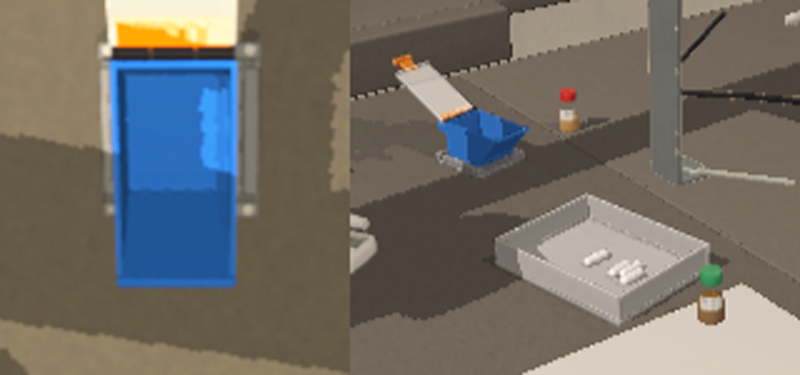

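The case is empty, seated in its base within about 1 mm of where it started, and its lid is still back (roller at (181,164), as before). All four bars are in the tray and the vials stand, so I'm handing in.

```bash
python3 -c "
from rig import manip
print(manip.sign_off())"
```

```text
the job is handed in; nothing more can be done
None
```

The job is handed in at about 36 s on the robot's clock: the last pictures show the lid fully back, all four stir bars in the steel tray, and the empty case released and upright in its base; the sign-off returned no verdict.

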